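# Index the chainring fixture to the marked notch

## Task

With a fingertip, press the red indexing plunger down until it frees the turntable, push the turntable round to the neighbouring notch marked by the yellow disc, and let the plunger spring fully back up so that it locks there. Nothing needs gripping: lift and carry nothing, and leave the spray bottle, the grease jar and the cassette where they stand.

Things in the scene. Friction and masses are not known exactly. Their poses are not given: they have to be found in the camera images.
- fixture: Indexing fixture bolted to the bench: round green base with a flat steel ring (outer radius 122 mm, top 54 and underside 46 mm above the bench), 8 notches 15 mm wide in its rim, every 45 degrees. Origin on the bench on the turning axis, z up. The plunger arm starts along its own -x; a dial gauge on a post (134 mm tall, 80 to 165 mm from the axis) stands on its +x side.
- axis (a point): The turning axis at the height of the ring's top face, 54 mm above the bench.
- turntable (a joint): Angle of the turntable (plate of radius 78 mm with a chainring, up to 98 mm above the bench): 0 at the start, positive counter-clockwise from above, limits -1.2 and 1.2 rad; neighbouring notches at +0.785 and -0.785. Plunger down: 1 to 3 N at the plunger's radius turns it, and it stays where left. Plunger up in a notch: locked, about 0.02 rad of play.
- red_line (a point): Point on the red line along the top of the turntable's arm, 92 mm from the axis and 70 mm above the bench. It lies straight above a marker disc when the arm is at that disc's notch.
- saddle (a point): Point on the plunger's axis, 137 mm from the turning axis, level with the tops (102 mm above the bench) of the blue saddle's two upright cheeks. The cheeks stand either side of the button, one in each direction of turning: 54 mm apart inside, 94 mm over the outsides, 44 mm long radially; the saddle is open towards and away from the axis. A fingertip between them pushes the table round by the cheek ahead.
- button (a point): Centre of the top of the round red plunger button (36 mm across), 137 mm from the axis; 90 mm above the bench when the plunger is up.
- plunger (a joint): How far the plunger is pressed straight down, m: 0 up (its foot sits in a notch), 0.014 at the stop. It frees the turntable from about 0.009 on. The spring pushes it up with about 3 N at the top and 8 N at the stop. Let go between two notches it rises only to 0.008, its foot sliding under the ring, and it springs up by itself to 0 when the arm comes to a notch.
- yellow_mark: Yellow disc, 18 mm across and 3 mm thick, fixed on top of the index ring 92 mm from the axis, 45 degrees to one side of the starting place: it marks the notch to go to. Origin at the centre of its underside.
- black_mark: Black disc of the same size, at the neighbouring notch on the other side: not the one wanted.
- spray_bottle: Loose white spray bottle with a blue head, 74 mm across, 197 mm tall, standing beside the fixture; origin at the centre of its underside.
- grease_jar: Loose jar, 60 mm across, 65 mm tall; origin at the centre of its underside.
- cassette: Loose stack of steel sprockets (bicycle cassette) lying on the bench, 92 mm across, 36 mm tall; origin at the centre of its underside.

How it is judged:
On the way, in this order (a step that is already met when the one before it is completed fails the run):
1. the plunger is pressed down far enough to free the turntable (more than 7.5 mm) (value of joint plunger above 0.0075 m), for 0.05 s.
2. the turntable has been turned out of its starting notch towards the yellow disc (red line point less than 60 mm from the disc, the plunger's foot under the ring) (horizontal distance between red_line and yellow_mark below 0.06 m and value of joint plunger above 0.005 m).
At the end, for the whole second after the job is handed in: The point on the red line of the arm stands over the yellow disc within 6 mm, the plunger is up in that notch (pressed by less than 2 mm) and the turntable is at rest (below 0.03 rad/s) (horizontal distance between red_line and yellow_mark below 0.006 m and value of joint plunger below 0.002 m and velocity of joint turntable between -0.03 and 0.03 rad/s); the robot touches nothing.
It fails at once if the spray bottle is lifted, carried or pushed more than 20 mm from where it stood, or tipped (distance of spray_bottle from where it was at the start of the episode above 0.02 m or angle between spray_bottle's own z axis and vertical above 0.3 rad).
It fails at once if the grease jar is lifted, carried or pushed more than 20 mm from where it stood, or tipped (distance of grease_jar from where it was at the start of the episode above 0.02 m or angle between grease_jar's own z axis and vertical above 0.3 rad).
It fails at once if the cassette is lifted, carried or pushed more than 20 mm from where it stood, or tipped (distance of cassette from where it was at the start of the episode above 0.02 m or angle between cassette's own z axis and vertical above 0.3 rad).
It also fails if it takes over 45 s, if anything falls off the work surface, if the arm or the gripper's body presses on something with over 40 N, if the wrist force passes 120 N, or if a joint passes its speed limit or range.

## Robot

A 6-joint arm with a two-finger parallel gripper is mounted at the origin on the work surface. World frame = base frame: x ahead of the robot, y to its left, z up, the work surface at z = 0. Lengths are in m, angles in rad, forces in N, time in s.
With the tool pointing down it reaches from about 0.25 to 0.8 m from the base axis. Payload 3.9 kg.
Tool frame: the origin (TCP) lies at the very end of the fingers, on their centre line; the grasp point (between the pads) lies 19 mm behind it; z points along the fingers, y is the line along which they close (so a half turn about z gives the same grasp; the last joint's range is limited). The gripper opens to 85 mm and grips with 20 to 120 N. Pads are 22 mm wide; open, the fingers measure 114 mm over their backs; the gripper's body (76 mm by 85 mm) begins 54 mm behind the grasp point. The pads swing forward as they close: fully open they stand 13 mm farther back than shut.
Start: joints at [0, 0.26, -0.138, 1.173, 0, 1.571], TCP at [0.525, -0, 0.231] pointing down, gripper open.
Joint ranges: [-2.78, 2.78], [-0.83, 1.72], [-1.28, 1.37], [-1.9, 2.12], [-1.57, 1.48], [-3.14, 3.14]. Speed limits (rad/s): [2.57, 2.57, 3.14, 3.14, 3.14, 3.14].

## Interface

Orientations are given as a rotation vector (axis times angle).
In Python, from cell import r gives the robot as it stands.
- The arm moves only by the tool carry_out, never from a script. Its argument "commands" is a list of rows, each an object with "dp": the shift along the tool's x, y, z as a fraction of full scale, a list of three; "turn": the turn, a rotation vector about the tool's x, y, z as a fraction of full scale, a list of three. In form: [{"dp": [tx, ty, tz], "turn": [rx, ry, rz]}, ...]. A call has 1 to 8 rows; each row is the pose to reach, as a shift and turn from the pose commanded when the call began, along the tool's axes at that moment; what a row does not reach only later rows make up. Full scale, the value 1, is 400 mm for a shift and pi/2 rad for a turn. A row lasts 1/12 s, in which the tool goes at most 41.7 mm and 7.16 degrees, less where a joint would pass 70% of its speed; a pose out of reach is approached as far as the arm can. A call with a number of a shift or a turn outside -1 to 1 is refused whole. A call with a gripper value outside its range is refused whole. "fingers" is the opening, from 0 (shut) to 1 (fully open), set as the call begins (left out, the last holds). The fingers move at their own pace and stop on an object; "grip_force" is the grip in N (left out, the last holds). Time passes only in rows, so rows that repeat a pose let the fingers close. It gives the time, the measured TCP pose, the force, the opening and the grip force at its end, in the units of the state.
- r.sense(): the state, without advancing time (a new reading comes with each control period).
- r.camera(name): name is "scene" or "side" or "wrist"; returns (picture, depth): 400x640x3 uint8, red, green, blue; 400x640 float32, m along the optical axis (not along the pixel's ray), 0 where there is no reading.
- r.get_calibration(name): a dict with "K" (3x3 intrinsics, pixels), "xyz" and "attitude" of the camera in the world. Camera axes: x right, y down, z forward; pixel columns grow to the right and rows downward; lengths in m; the calibration is good to about 2 mm. A picture is of the moment at which its call begins: read the wrist's pose just before it. get_calibration takes no time and is no camera call; for the wrist camera it gives the pose at the moment of the call.
- r.close_job(): hands the job in; it is judged then, once.
Trained networks look in the newest picture that a camera, given by its name, has taken for a name from the list of things; names that differ only in an ending like _2 or _b are one class to them, and where a whole thing is asked for, a point or a joint stands for the part that bears it (a point fixed in the world has none). Each returns a list of dicts, best first, with "p" (0 to 1); they miss things now and then, are a little off and sometimes report something else, mostly with a low value. They report only what shows in the picture. A call takes as long as a camera call.
- r.find_in(camera, thing): "rect" ([centre column, centre row, width, height] in pixels, round what is visible of it).
- r.outline_of(camera, thing): "region" (400x640 bool, what is visible of it) and "rect" ([centre column, centre row, width, height] in pixels, round what is visible of it).
The state is a dict: "clock": time; "qpos": joint angles; "qd": joint speeds; "joint_torque": joint torques, N m; "tool_pos": TCP position; "orientation": TCP orientation; "contact_force": force on the tool from outside, world axes, zero at the start; "ft_torque": the same for the moment, N m; "width": finger opening in m; "grasp_force": force on a finger pad.
Only numpy, scipy, OpenCV 4.12 (cv2) and the standard library are available. Lean on these libraries where they do the work, as an engineer would, in place of code of your own. Each camera call takes 0.05 s, during which the arm holds its last target. There are 200 camera calls.

## Working session

There is one attempt and no reset: what is moved stays moved. The work goes in short steps, Python scripts to look and compute and a tool call to move; the robot and the scene stay as the last step left them, time stands still between calls to the robot, and variables do not carry over. Pictures are saved under pics/ and viewed, at most 10 in all, crops included, and the job is handed in when it is done.

Besides the shell and the picture viewer there is one more tool, called after ">>>" in YAML: its name, and indented under it one key for each argument. carry_out: Moves the arm, as the interface text tells. Shift numbers are shares of 400 mm and turn numbers shares of pi/2 rad, none past 1 either way. Its arguments: {"type":"object","properties":{"commands":{"type":"array"},"fingers":{"type":"number"},"grip_force":{"type":"number"}},"required":["commands"]}

```bash
mkdir -p pics; ls; cat > h.py <<'E'
import numpy as np, cv2
from scipy.spatial.transform import Rotation as R
from cell import r
def pts(cam,depth,cal,uv):
    K=np.array(cal["K"]);uv=np.atleast_2d(uv).astype(int)
    z=depth[uv[:,1],uv[:,0]]
    p=np.c_[(uv[:,0]-K[0,2])/K[0,0]*z,(uv[:,1]-K[1,2])/K[1,1]*z,z]
    a=np.array(cal["attitude"],float)
    M=a if a.shape==(3,3) else R.from_rotvec(a).as_matrix()
    return (p@M.T+np.array(cal["xyz"]))[z>0]
E
python3 - <<'E'
from h import *
ims=[]
for c in ["scene","side"]:
    im,d=r.camera(c);cal=r.get_calibration(c);ims.append(im);print(c,cal)
    for t in ["fixture","button","saddle","yellow_mark","black_mark","red_line","spray_bottle","grease_jar","cassette"]:
        o=r.outline_of(c,t)
        for q in o[:2]:
            v,u=np.nonzero(q["region"])
            P=pts(c,d,cal,np.c_[u,v])
            print(t,round(q["p"],2),np.round(q["rect"]),np.round(np.median(P,0),3),np.round(P.min(0),3),np.round(P.max(0),3)) if len(P) else print(t,q["p"])
cv2.imwrite("pics/a.png",cv2.resize(np.vstack(ims),(800,1000))[:, :, ::-1][:500]);cv2.imwrite("pics/b.png",ims[1][:,:,::-1])
print(r.sense())
E
```

```text
pics
scene {'K': array([[382.99467072,   0.        , 320.59919215],
       [  0.        , 382.99467072, 194.20185593],
       [  0.        ,   0.        ,   1.        ]]), 'xyz': array([1.05372015, 0.43187213, 0.77537219]), 'attitude': array([-1.08050646, -2.44619048,  0.97020126])}
button 0.54 [376. 187.  17.   8.] [0.461 0.08  0.089] [ 0.371  0.015 -0.   ] [0.478 0.095 0.093]
saddle 0.57 [351. 209.  92.  81.] [0.59  0.08  0.081] [ 0.343 -0.03  -0.005] [0.687 0.146 0.122]
yellow_mark 0.3 [406. 268.  45.  89.] [0.647 0.29  0.111] [ 0.436  0.188 -0.003] [0.668 0.323 0.199]
black_mark 0.4 [273. 208.  37.  27.] [ 0.657 -0.108  0.018] [ 0.6   -0.172 -0.003] [ 0.692 -0.075  0.039]
red_line 0.91 [350. 210.  91.  76.] [0.592 0.081 0.081] [ 0.37  -0.016 -0.005] [0.683 0.146 0.119]
spray_bottle 0.87 [407. 269.  42.  91.] [0.647 0.291 0.111] [ 0.525  0.233 -0.001] [0.668 0.323 0.199]
spray_bottle 0.58 [352. 211.  92.  80.] [0.59  0.08  0.081] [ 0.343 -0.028 -0.005] [0.693 0.146 0.122]
grease_jar 0.65 [268. 129.  18.  27.] [ 0.443 -0.345  0.042] [ 0.344 -0.458 -0.002] [ 0.463 -0.328  0.067]
cas
[... 1277 characters left out ...]
  0.054]
{'clock': 1.0, 'qpos': array([-2.58374288e-05,  2.59975486e-01, -1.38111792e-01,  1.17265927e+00,
        3.26736203e-05,  1.57080441e+00]), 'qd': array([-0.00108741, -0.00170164,  0.00100727, -0.00059592, -0.00044773,
       -0.00049031]), 'joint_torque': array([ 1.13827064e-04, -4.05615520e+01,  2.54243249e+01,  9.26702451e-04,
        3.19949106e-05, -9.37413006e-06]), 'tool_pos': array([ 5.25002024e-01, -3.09607450e-06,  2.31312712e-01]), 'orientation': array([2.22147060e+00, 2.22139524e+00, 9.15766315e-05]), 'contact_force': array([ 1.1001   , -1.4690625,  0.4789715]), 'ft_torque': array([ 0.04454166, -0.00339494,  0.00979436]), 'grasp_force': 0.0, 'width': 0.08541910620393575}
```

```bash
python3 - <<'E'
from h import *
ims=[]
for c,(x,y) in [("scene",(250,130)),("side",(210,130))]:
    im,d=r.camera(c);cal=r.get_calibration(c)
    ims.append(cv2.resize(im[y:y+190,x:x+200],(400*1,380),interpolation=cv2.INTER_CUBIC))
    hsv=cv2.cvtColor(im,cv2.COLOR_RGB2HSV).astype(int)
    v,u=np.mgrid[0:400,0:640];uv=np.c_[u.ravel(),v.ravel()]
    d2=d.copy();d2[d2<=0]=9
    P=pts(c,d2,cal,uv);H=hsv.reshape(-1,3)
    box=(abs(P[:,0]-.6)<.2)&(abs(P[:,1]-.08)<.17)
    for n,m in [("yellow",(abs(H[:,0]-27)<6)&(H[:,1]>130)&(H[:,2]>100)&(P[:,2]>.045)&(P[:,2]<.07)),
                ("red",((H[:,0]<8)|(H[:,0]>172))&(H[:,1]>130)&(H[:,2]>70)&(P[:,2]>.085)&(P[:,2]<.096)),
                ("redline",((H[:,0]<8)|(H[:,0]>172))&(H[:,1]>130)&(H[:,2]>70)&(P[:,2]>.06)&(P[:,2]<.078)),
                ("blue",(abs(H[:,0]-110)<15)&(H[:,1]>120)&(P[:,2]>.097)&(P[:,2]<.107)),
                ("black",(H[:,2]<45)&(P[:,2]>.052)&(P[:,2]<.062)),
                ("plate",(P[:,2]>.075)&(P[:,2]<.1))]:
        m=m&box
        if m.any(): print(c,n,m.sum(),np.round(np.median(P[m],0),3),np.round(P[m].mean(0),3),np.round(P[m].min(0),3),np.round(P[m].max(0),3))
    m=box&(P[:,2]>.05)&(P[:,2]<.058)
    Q=P[m]
    from scipy.spatial import ConvexHull
    h=Q[ConvexHull(Q[:,:2]).vertices]
    print("ring hull",np.round(cv2.minEnclosingCircle(Q[:,:2].astype(np.float32).reshape(-1,1,2)),3) if 0 else cv2.minEnclosingCircle(Q[:,:2].astype(np.float32)))
cv2.imwrite("pics/c.png",np.hstack(ims)[:,:,::-1])
E
```

```text
scene red 117 [0.461 0.079 0.09 ] [0.461 0.079 0.089] [0.443 0.061 0.085] [0.478 0.096 0.093]
scene redline 1 [0.447 0.05  0.071] [0.447 0.05  0.071] [0.447 0.05  0.071] [0.447 0.05  0.071]
scene blue 175 [0.465 0.109 0.101] [0.464 0.084 0.101] [0.439 0.035 0.097] [0.486 0.126 0.105]
scene black 28 [0.536 0.139 0.057] [0.536 0.139 0.057] [0.528 0.131 0.054] [0.542 0.146 0.059]
scene plate 2389 [0.594 0.075 0.082] [0.582 0.074 0.084] [0.435 0.    0.075] [0.753 0.25  0.1  ]
ring hull ((0.6134988069534302, 0.06895033270120621), 0.14013950526714325)
side yellow 21 [0.526 0.01  0.056] [0.526 0.01  0.056] [0.517 0.001 0.054] [0.535 0.015 0.059]
side red 135 [0.458 0.08  0.089] [0.458 0.08  0.089] [0.441 0.063 0.085] [0.475 0.095 0.092]
side redline 9 [0.458 0.055 0.071] [0.475 0.063 0.072] [0.451 0.051 0.069] [0.503 0.076 0.078]
side blue 207 [0.459 0.112 0.101] [0.459 0.089 0.101] [0.435 0.036 0.097] [0.483 0.127 0.104]
side black 37 [0.536 0.139 0.056] [0.536 0.139 0.056] [0.527 0.129 0.053] [0.546 0.148 0.059]
side plate 2193 [0.577 0.079 0.082] [0.563 0.078 0.085] [0.434 0.001 0.075] [0.75 0.14 0.1 ]
ring hull ((0.613213300704956, 0.0743269994854927), 0.1369483470916748)
```

View pics/c.png

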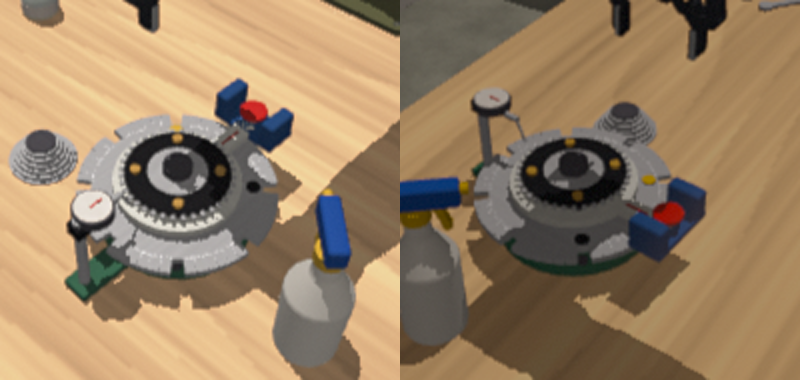

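The views show the button at (0.460, 0.080), the yellow disc at (0.526, 0.010) and the black disc at (0.536, 0.139). That puts the axis near (0.596, 0.070), and the radii agree with the sizes given. Yellow is counter-clockwise of the arm.

>>> carry_out:
  commands:
    - {"dp":[0.05,-0.04,0.05],"turn":[0,0,0.05]}
    - {"dp":[0.1,-0.08,0.1],"turn":[0,0,0.05]}
    - {"dp":[0.15,-0.13,0.18],"turn":[0,0,0.05]}
    - {"dp":[0.1975,-0.165,0.26],"turn":[0,0,0.05]}
    - {"dp":[0.1975,-0.165,0.27],"turn":[0,0,0.05]}
    - {"dp":[0.1975,-0.165,0.27],"turn":[0,0,0.05]}
    - {"dp":[0.1975,-0.165,0.27],"turn":[0,0,0.05]}
    - {"dp":[0.1975,-0.165,0.27],"turn":[0,0,0.05]}
  fingers: 0
  grip_force: 20

```text
clock: 1.77
tool_pos: [0.4616, 0.0789, 0.1249]
orientation: [2.306, 2.13, 0.005]
contact_force: [1.6, -0.2, -0.1]
width: -0.0001
grasp_force: 0.0
```

```bash
python3 - <<'E'
from h import *
s=r.sense();print(s["clock"],s["tool_pos"],s["width"],s["contact_force"])
print(R.from_rotvec(s["orientation"]).as_matrix().round(3))
ims=[]
for c,(x,y) in [("scene",(300,110)),("side",(270,150))]:
    im,d=r.camera(c); ims.append(cv2.resize(im[y:y+120,x:x+120],(400,400),interpolation=cv2.INTER_CUBIC))
cv2.imwrite("pics/d.png",np.hstack(ims)[:,:,::-1])
E
```

```text
1.7667 [0.46156774 0.07891661 0.12488397] -0.0001099375773758724 [ 1.607321   -0.19149237 -0.09095073]
[[ 0.079  0.997  0.004]
 [ 0.997 -0.079  0.   ]
 [ 0.001  0.004 -1.   ]]
```

View pics/d.png

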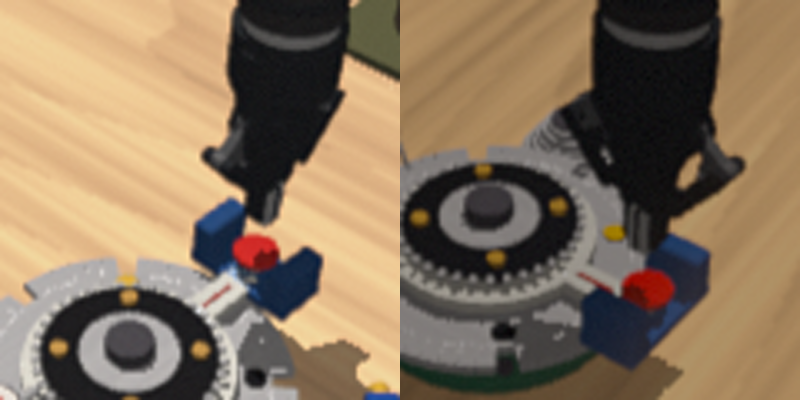

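The fingertip is centred above the red button and between the cheeks: left view, tip at (265, 215) and button at (255, 250). Next I press down.

>>> carry_out:
  commands:
    - {"dp":[0,0,0.06],"turn":[0,0,0]}
    - {"dp":[0,0,0.085],"turn":[0,0,0]}
    - {"dp":[0,0,0.1],"turn":[0,0,0]}
    - {"dp":[0,0,0.11],"turn":[0,0,0]}
    - {"dp":[0,0,0.1175],"turn":[0,0,0]}
    - {"dp":[0,0,0.1175],"turn":[0,0,0]}

```text
clock: 2.37
tool_pos: [0.4607, 0.0786, 0.0774]
orientation: [2.306, 2.13, 0.003]
contact_force: [-1.5, -1.6, 6.4]
width: -0.0
grasp_force: 3.5
```

>>> carry_out:
  commands:
    - {"dp":[-0.018,0.0005,0],"turn":[0,0,-0.033]}
    - {"dp":[-0.036,0.002,0],"turn":[0,0,-0.067]}
    - {"dp":[-0.0535,0.004,0],"turn":[0,0,-0.1]}
    - {"dp":[-0.071,0.0075,0],"turn":[0,0,-0.133]}
    - {"dp":[-0.0885,0.0115,0],"turn":[0,0,-0.167]}
    - {"dp":[-0.106,0.017,0],"turn":[0,0,-0.2]}
    - {"dp":[-0.1225,0.0225,0],"turn":[0,0,-0.233]}
    - {"dp":[-0.139,0.0295,0],"turn":[0,0,-0.267]}

```text
clock: 3.03
tool_pos: [0.4684, 0.0226, 0.0782]
orientation: [1.808, 2.566, 0.005]
contact_force: [0.3, 1.9, 7.0]
width: -0.0004
grasp_force: 3.4
```

```bash
cat > look.py <<'E'
from h import *
def look():
    s=r.sense();print(s["clock"],s["tool_pos"].round(4),s["contact_force"].round(1))
    for c in ["scene","side"]:
        im,d=r.camera(c);cal=r.get_calibration(c)
        H=cv2.cvtColor(im,cv2.COLOR_RGB2HSV).astype(int).reshape(-1,3)
        v,u=np.mgrid[0:400,0:640];d=d.copy();d[d<=0]=9
        P=pts(c,d,cal,np.c_[u.ravel(),v.ravel()])
        box=(abs(P[:,0]-.52)<.12)&(abs(P[:,1]-.03)<.14)
        red=((H[:,0]<8)|(H[:,0]>172))&(H[:,1]>130)&(H[:,2]>70)
        for n,m in [("red",red&(P[:,2]>.06)&(P[:,2]<.096)),("blue",(abs(H[:,0]-110)<15)&(H[:,1]>120)&(P[:,2]>.098)&(P[:,2]<.107))]:
            m=m&box
            if m.sum()<3: continue
            q=P[m]-[.596,.0695,0];a=np.degrees(np.arctan2(-q[:,1],-q[:,0]))
            print(c,n,m.sum(),"mean",P[m].mean(0).round(4),"ang range",a.min().round(1),a.max().round(1),"mid",((a.min()+a.max())/2).round(1),"r",np.hypot(q[:,0],q[:,1]).mean().round(3),"z med/max",np.median(P[m][:,2]).round(4),P[m][:,2].max().round(4))
        yield c,im
E
python3 - <<'E'
from look import *
for c,im in look(): pass
E
```

```text
3.0333 [0.4684 0.0226 0.0782] [0.3 1.9 7. ]
scene red 57 mean [0.4734 0.0257 0.0774] ang range 13.2 28.1 mid 20.6 r 0.131 z med/max 0.0771 0.0909
scene blue 134 mean [0.4719 0.0292 0.1012] ang range -0.8 40.2 mid 19.7 r 0.136 z med/max 0.1015 0.1037
side red 13 mean [0.458  0.0115 0.0779] ang range 18.1 28.8 mid 23.5 r 0.15 z med/max 0.0773 0.0885
side blue 55 mean [0.4597 0.0568 0.1008] ang range -0.9 36.7 mid 17.9 r 0.138 z med/max 0.1008 0.1038
```

>>> carry_out:
  commands:
    - {"dp":[-0.018,0.0005,0],"turn":[0,0,-0.033]}
    - {"dp":[-0.036,0.002,0],"turn":[0,0,-0.067]}
    - {"dp":[-0.0535,0.004,0],"turn":[0,0,-0.1]}
    - {"dp":[-0.071,0.0075,0],"turn":[0,0,-0.133]}
    - {"dp":[-0.071,0.0075,0],"turn":[0,0,-0.133]}
    - {"dp":[-0.071,0.0075,-0.02],"turn":[0,0,-0.133]}
    - {"dp":[-0.071,0.0075,-0.0375],"turn":[0,0,-0.133]}
    - {"dp":[-0.071,0.0075,-0.0375],"turn":[0,0,-0.133]}

```text
clock: 3.8
tool_pos: [0.4798, -0.0032, 0.0931]
orientation: [1.534, 2.739, 0.002]
contact_force: [-0.4, 0.8, -0.3]
width: 0.0003
grasp_force: 0.0
```

```bash
python3 - <<'E'
from look import *
for c,im in look(): pass
E
```

```text
3.8 [ 0.4798 -0.0032  0.0931] [-0.4  0.8 -0.3]
scene red 89 mean [ 0.4854 -0.0017  0.0817] ang range 25.3 40.0 mid 32.7 r 0.132 z med/max 0.0816 0.0951
scene blue 140 mean [ 0.4855 -0.0034  0.101 ] ang range 12.2 53.1 mid 32.6 r 0.137 z med/max 0.1009 0.1042
side red 46 mean [ 0.4826 -0.0055  0.0811] ang range 28.0 44.4 mid 36.2 r 0.136 z med/max 0.0809 0.0953
side blue 93 mean [0.4631 0.0269 0.1009] ang range 11.3 47.7 mid 29.5 r 0.141 z med/max 0.1008 0.1041
```

The plunger foot is sliding under the ring, with the button top at 0.0816. Next I push the cheek round with the tip above the button.

>>> carry_out:
  commands:
    - {"dp":[-0.018,0.0005,0],"turn":[0,0,-0.02]}
    - {"dp":[-0.036,0.002,0],"turn":[0,0,-0.05]}
    - {"dp":[-0.0475,0.0035,0],"turn":[0,0,-0.08]}
    - {"dp":[-0.0595,0.0055,0],"turn":[0,0,-0.1]}
    - {"dp":[-0.0655,0.0065,0],"turn":[0,0,-0.1]}
    - {"dp":[-0.071,0.0075,0],"turn":[0,0,-0.1]}
    - {"dp":[-0.077,0.009,0],"turn":[0,0,-0.1]}
    - {"dp":[-0.077,0.009,0],"turn":[0,0,-0.1]}

```text
clock: 4.57
tool_pos: [0.4975, -0.0272, 0.0909]
orientation: [-1.315, -2.852, -0.0]
contact_force: [-1.3, 3.5, -1.2]
width: 0.0001
grasp_force: 1.5
```

```bash
python3 - <<'E'
from look import *
for c,im in look(): pass
E
```

```text
4.5667 [ 0.4975 -0.0272  0.0909] [-1.3  3.5 -1.2]
scene red 88 mean [ 0.4893 -0.0115  0.0813] ang range 30.9 44.4 mid 37.6 r 0.134 z med/max 0.0814 0.0854
scene blue 137 mean [ 0.4909 -0.0121  0.1013] ang range 17.2 58.1 mid 37.6 r 0.138 z med/max 0.1013 0.1043
side red 58 mean [ 0.4912 -0.0172  0.0811] ang range 35.4 44.1 mid 39.7 r 0.136 z med/max 0.0812 0.0832
side blue 111 mean [0.4733 0.0103 0.1009] ang range 15.8 56.4 mid 36.1 r 0.139 z med/max 0.1009 0.1059
```

>>> carry_out:
  commands:
    - {"dp":[-0.003,0.0,-0.005],"turn":[0,0,0]}
    - {"dp":[-0.006,0.0005,-0.005],"turn":[0,0,0]}
    - {"dp":[-0.009,0.001,-0.005],"turn":[0,0,0]}
    - {"dp":[-0.012,0.001,-0.005],"turn":[0,0,0]}
    - {"dp":[-0.015,0.0015,-0.005],"turn":[0,0,0]}
    - {"dp":[-0.018,0.0015,-0.005],"turn":[0,0,0]}

```text
clock: 5.17
tool_pos: [0.5038, -0.0334, 0.0935]
orientation: [1.315, 2.851, -0.002]
contact_force: [-0.4, 0.6, -0.7]
width: 0.0001
grasp_force: 0.5
```

```bash
python3 - <<'E'
from look import *
for c,im in look(): pass
E
```

```text
5.1667 [ 0.5038 -0.0334  0.0935] [-0.4  0.6 -0.7]
scene red 84 mean [ 0.4943 -0.0172  0.0893] ang range 34.4 47.9 mid 41.2 r 0.134 z med/max 0.0893 0.0915
scene blue 148 mean [ 0.4967 -0.019   0.1012] ang range 20.7 61.9 mid 41.3 r 0.138 z med/max 0.1012 0.1048
side red 85 mean [ 0.4942 -0.0199  0.0891] ang range 35.8 48.3 mid 42.1 r 0.136 z med/max 0.0891 0.0957
side blue 107 mean [0.4783 0.0018 0.1008] ang range 20.2 59.9 mid 40.0 r 0.139 z med/max 0.1008 0.1069
```

The button top is at 0.089, so the plunger has sprung up and locked in the notch. I'll back off from the cheek and then lift clear.

>>> carry_out:
  commands:
    - {"dp":[0.012,0,0],"turn":[0,0,0]}
    - {"dp":[0.025,0,-0.01],"turn":[0,0,0]}
    - {"dp":[0.025,0,-0.06],"turn":[0,0,0]}
    - {"dp":[0.025,0,-0.15],"turn":[0,0,0]}
    - {"dp":[0.025,0,-0.25],"turn":[0,0,0]}
    - {"dp":[0.025,0,-0.25],"turn":[0,0,0]}
    - {"dp":[0.025,0,-0.25],"turn":[0,0,0]}

```text
clock: 5.85
tool_pos: [0.4989, -0.025, 0.1966]
orientation: [1.312, 2.847, 0.004]
contact_force: [0.5, -0.1, 0.1]
width: 0.0001
grasp_force: 0.0
```

```bash
python3 - <<'E'
from look import *
ims=[]
for (c,im),(x,y) in zip(look(),[(290,130),(250,150)]): ims.append(cv2.resize(im[y:y+120,x:x+120],(400,400),interpolation=cv2.INTER_CUBIC))
cv2.imwrite("pics/e.png",np.hstack(ims)[:,:,::-1])
E
```

```text
5.85 [ 0.4989 -0.025   0.1966] [ 0.5 -0.1  0.1]
scene red 108 mean [ 0.495  -0.0207  0.0892] ang range 34.6 48.8 mid 41.7 r 0.136 z med/max 0.0894 0.0922
scene blue 135 mean [ 0.4971 -0.0184  0.1011] ang range 21.0 62.5 mid 41.7 r 0.137 z med/max 0.1012 0.1044
side red 110 mean [ 0.4948 -0.0223  0.0882] ang range 34.6 53.3 mid 43.9 r 0.137 z med/max 0.089 0.0929
side blue 144 mean [ 0.4914 -0.015   0.1007] ang range 19.2 60.2 mid 39.7 r 0.14 z med/max 0.1007 0.1035
```

View pics/e.png

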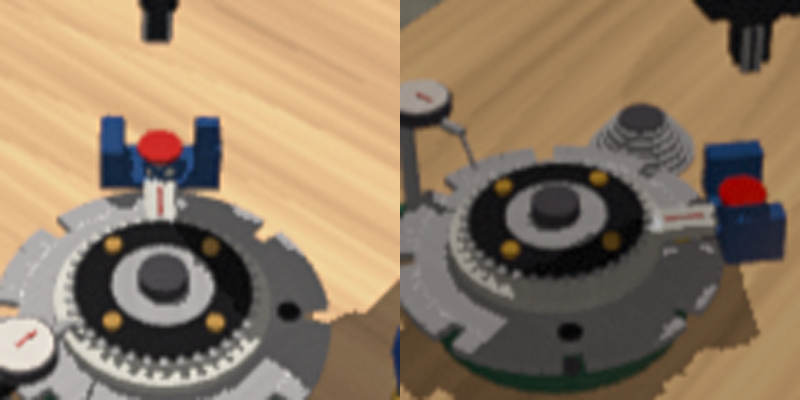

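The arm now stands over the yellow disc: left view, arm at (160, 195), with the yellow hidden under it and peeking out at (680, 240) in the right view. The button is fully up at about 0.089 to 0.090, and the gripper is clear.

```bash
python3 -c "
from cell import r
print(r.close_job())"
```

```text
the job is handed in; nothing more can be done
None
```

The turntable is at the yellow-disc notch with the plunger sprung back up and locked, the gripper is clear, and the job is handed in; no verdict came back.

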